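Level the sprung stove shelf with its screw foot

ROBOT

A 7-joint arm with a two-finger parallel gripper is mounted at the origin on the work surface. World frame = base frame: x ahead of the robot, y to its left, z up, the work surface at z = 0. Lengths are in m, angles in rad, forces in N, time in s.
With the tool pointing down it reaches from about 0.425 to 0.925 m from the base axis. Payload 6.8 kg.
Tool frame: the origin (TCP) lies on the centre line of the jaws, within the pads' length; the fingertips stand 25 mm ahead of it and the grasp point (between the pads) lies 6 mm ahead of it; z points along the fingers, y is the direction in which the jaws open and shut (so a half turn about z gives the same grasp; the last joint's range is limited). The gripper opens to 85 mm and grips with 20 to 120 N. Pads are 22 mm wide; open, the fingers measure 114 mm over their backs; the gripper's body (76 mm by 85 mm) begins 54 mm behind the grasp point. The pads swing forward as they close: fully open they stand 13 mm farther back than shut.
Start: joints at [-1.248, 0.477, 0.022, 1.555, -0.011, 1.109, -0.083], TCP at [0.282, 0.613, 0.256] pointing down, gripper open.
Joint ranges: [-2.96, 2.96], [-0.34, 2.1], [-1.41, 1.46], [0.24, 2.44], [-1.37, 4.51], [0.17, 1.92], [-2.96, 2.96]. Speed limits (rad/s): [2.39, 2.39, 3.14, 3.14, 3.14, 3.14, 3.14].

INTERFACE

Orientations are given as a unit quaternion [w, x, y, z].
In Python, from station import status, cams, order, models gives the robot as it stands.
- The arm moves only by the tool move_arm, never from a script. Its argument "steps" is one flat list of numbers, 7 for each row, row after row: the gripper's target within -1 to 1 (fully open at 1, half-way at 0, shut at -1), then the shift along the world's x, y, z in cm, then the turn, a rotation vector about the world's x, y, z in degrees. A call has 1 to 8 rows; each row shifts and turns the commanded pose from where the row before left it; what a row does not reach is not made up. A row lasts 1/10 s, in which the tool goes at most 50 mm and 8.59 degrees, less where a joint would pass 70% of its speed; a pose out of reach is approached as far as the arm can. A call with a gripper value outside its range is refused whole. The fingers move at their own pace and stop on an object; "newtons" is the grip in N (left out, the last holds). Time passes only in rows, so rows that do not move let the fingers close. It gives the time, the measured TCP pose, the force and the opening at its end, in the units of the state.
- status.get_obs(): the state, without advancing time (a new reading comes with each control period).
- cams.read_camera(name): name is "scene" or "top"; returns a dict with "pixels" (400x640x3 uint8, red, green, blue), "mtx" (3x3 intrinsics, pixels), "T" (4x4, takes a point from camera to world coordinates). Camera axes: x right, y down, z forward; pixel columns grow to the right and rows downward; lengths in m; the calibration is good to about 2 mm. A picture is of the moment at which its call begins. There is no depth.
- order.hand_in(): hands the job in, once; it reports no verdict.
Trained networks look in the newest picture that a camera, given by its name, has taken for a name from the list of things; names that differ only in an ending like _2 or _b are one class to them, and where a whole thing is asked for, a point or a joint stands for the part that bears it (a point fixed in the world has none). Each returns a list of dicts, best first, with "score" (0 to 1); they miss things now and then, are a little off and sometimes report something else, mostly with a low value. They report only what shows in the picture. A call takes as long as a camera call. They do not tell look-alikes from the thing itself.
- models.silhouettes(camera, query): "region" (400x640 bool, what is visible of it) and "box" ([centre column, centre row, width, height] in pixels, round what is visible of it).
- models.place_of(camera, query): "position" ([row, column] in pixels: a listed point, or the origin of a listed thing).
The state is a dict: "t": time; "q": joint angles; "joint_vel": joint speeds; "joint_torque": joint torques, N m; "eef_pos": TCP position; "tool_rot": TCP orientation; "contact_force": force on the tool from outside, world axes, zero at the start; "torque": the same for the moment, N m; "gripper_width": opening from 0.0 (shut) to 1.0 (fully open).
Only numpy, scipy, OpenCV 4.12 (cv2) and the standard library are available. Lean on these libraries where they do the work, as an engineer would, in place of code of your own. Each camera call takes 0.05 s, during which the arm holds its last target.

TASK

The little blue stove shelf springs up on its hinge when it is not held down. Lay the yellow spirit level lengthwise on the shelf and turn the knob of its levelling foot until the bubble stands between the two lines when the shelf is pushed down onto its foot. Finish with the hand pressing the level firmly down on the shelf so that the foot bears on its pad and the bubble is centred, and keep pressing: the program ends while still holding it so, without having disturbed the mug, pot, bowl and spork.

Things in the scene. Friction and masses are not known exactly. Their poses are not given: they have to be found in the camera images.
- stand: Dark steel hinge bracket fixed to the table, carrying the shelf. Origin on the table under the middle of the shelf assembly; x runs along the shelf from the hinge to the foot, z up. The hinge axis lies at x = -150 mm, 56 mm above the table, parallel to its y. It stays where it is.
- shelf: Blue-painted aluminium shelf, 310 mm long (x, hinge to free end) by 160 mm wide (y) by 8 mm. Origin on the hinge axis, mid-width; x along the shelf towards the free end; its top face is 12 mm above the origin, and it spans x = 10 to 320 mm. A spring lifts the free end to a stop about 0.05 rad above level; pushed down with a few newtons (about 2 to 5 N on the level or knob) it goes down until its foot stands on the pad, which is then up to about 0.014 rad off level.
- shelf_mid (a point): Point on the shelf's top face, 130 mm from the hinge axis, mid-width; about 68 mm above the table when level. x along the shelf towards the foot, z square to the top face. The knob is 150 mm farther along x.
- knob_grip (a point): Point on the axis of the red winged knob of the levelling foot, at the height to grip it, 30 mm above the shelf's top face, 280 mm from the hinge axis. The wing is 46 mm long along this point's x, 12 mm thick along its y, and reaches from 12 to 42 mm above the shelf; below it is a black round hub of 36 mm diameter. Turns about the vertical.
- knob (a joint): Angle of the knob, rad, growing clockwise seen from above, -2.4 to 2.4. Clockwise drives the foot down and so raises the shelf's free end: 2.5 mm at the foot per rad, which is 0.0089 rad of shelf tilt per rad of knob (shelf held down on its foot: a hand gripping the knob can hold the shelf up off the pad, so push down before reading the bubble). Stiff: about 0.12 N m to turn; it stays where it is left. Between 0.7 and 1.5 rad of turn are needed, either way.
- foot: The screw foot under the knob with a 32 mm rubber disc; origin at the centre of its underside, 280 mm from the hinge axis. It hangs clear of the pad while the shelf is up.
- pad_thick: Yellow square pad 50 x 50 mm, 10.6 mm thick, fixed to the table, origin under its centre. Either this or the other pad lies under the foot, the spare beside the shelf.
- pad_thin: Blue square pad 50 x 50 mm, 5.4 mm thick, fixed to the table, origin under its centre. Either this or the other pad lies under the foot.
- level: Loose yellow spirit level, a bar 160 mm long (its x), 24 mm wide (y), 40 mm high, 0.33 kg; origin at the centre of its underside, z up. The green vial lies along its top at the middle: it takes 60 mm of the length and stands 8 mm above the top; outside it, the top is flat 40 mm above the underside and may be pressed. Its two black lines are 18 mm apart.
- bubble (a joint): Place of the white bubble (12 mm long) along the level's own x, m, 0 midway between the lines, limits -0.021 and 0.021. It runs to the high end, about 1.0 mm per 0.001 rad of tilt, and takes about 1.5 s to settle.
- mug: Titanium mug, 80 mm across, 85 mm high, origin under its centre. Leave alone.
- pot: Steel cook pot, 144 mm across, 95 mm high, origin under its centre. Leave alone.
- bowl: Green silicone bowl, 130 mm across, 45 mm high, origin under its centre. Leave alone.
- spork: Orange plastic spork, 160 mm long, lying flat along its x. Leave alone.
Not all that is in view belongs to the job. Several things have the shape of the level; the one meant has the colours described above. Several things have the shape of the pad_thin; the one meant has the colours described above.

How it is judged:
By the outcome, as a careful person would: the job done as asked, in the order asked, and still so for the second after the job is handed in, while the arm keeps its last pose, push and grip.
It also fails if it takes over 64 s, if anything falls off the work surface, if the arm or the gripper's body presses on something with over 40 N, if the wrist force passes 120 N, or if a joint passes its speed limit or range.

## Working session

There is one attempt and no reset: what is moved stays moved. The work goes in short steps, Python scripts to look and compute and a tool call to move; the robot and the scene stay as the last step left them, time stands still between calls to the robot, and variables do not carry over. Pictures are saved under pics/ and viewed, and the job is handed in when it is done.

Besides the shell and the picture viewer there is one more tool, called after "Call:" by a JSON object that holds its "method" and its "body". move_arm: Moves the arm, as the interface text tells. Its arguments: {"type":"object","properties":{"steps":{"type":"array"},"newtons":{"type":"number"}},"required":["steps"]}

```bash
mkdir -p pics; ls; python3 - <<'E'
from station import status,cams,order,models
import cv2
o=status.get_obs();print(o)
for n in("scene","top"):
    c=cams.read_camera(n);cv2.imwrite(f"pics/{n}0.png",c["pixels"][:,:,::-1]);print(n,c["mtx"],c["T"])
    for q in("level","shelf","knob_grip","shelf_mid","pad_thin","pad_thick","mug","pot","bowl","spork","stand"):
        print(q,[(round(r["score"],2),[round(float(v)) for v in r["position"]]) for r in models.place_of(n,q)])
E
```

```text
pics
{'t': 0.0, 'q': array([-1.24810225,  0.47779241,  0.02232967,  1.55645105, -0.01149419,
        1.10934247, -0.08309221]), 'joint_vel': array([-1.64592764e-03,  5.59077176e-05,  5.90225870e-04, -4.07339920e-04,
       -5.51035663e-04, -8.15544652e-04,  2.69190269e-04]), 'joint_torque': array([ 4.80969484e-04, -5.96436560e+01,  1.60748273e+00, -2.81213003e+01,
        1.23531074e-02,  9.01639927e-03, -9.01279606e-06]), 'eef_pos': array([0.28164846, 0.61281623, 0.25533083]), 'tool_rot': array([-1.30641749e-04,  2.13715224e-01,  9.76895559e-01, -9.23412581e-04]), 'contact_force': array([-0.4704277 ,  0.09414778, -0.95269927]), 'torque': array([ 0.0019781 , -0.02695171, -0.01471966]), 'gripper_width': 0.9986632044315731}
scene [[428.35777946   0.         319.97181752]
 [  0.         428.35777946 199.38489925]
 [  0.           0.           1.        ]] [[ 0.8960436   0.34851894 -0.27502802  0.84612898]
 [ 0.44395686 -0.69940374  0.56012205 -0.58235648]
 [ 0.00285751 -0.62399435 -0.78142362  0.86326128]
 [ 0.          0.          0.          1.        ]]
level [(0.96, [257, 182]), (0.
[... 421 characters left out ...]
84]
 [  0.           0.           1.        ]] [[-0.02911967 -0.99238186  0.11970919  0.42677563]
 [-0.9994944   0.02737817 -0.01616707 -0.03916958]
 [ 0.01276648 -0.12011945 -0.99267736  1.19626057]
 [ 0.          0.          0.          1.        ]]
level [(0.85, [286, 402]), (0.71, [223, 379]), (0.59, [240, 466]), (0.36, [208, 189])]
shelf [(0.68, [161, 195]), (0.65, [182, 304])]
knob_grip [(0.56, [205, 185])]
shelf_mid [(0.58, [192, 248])]
pad_thin [(0.84, [121, 205]), (0.76, [162, 191]), (0.54, [196, 248])]
pad_thick []
mug [(0.91, [116, 276])]
pot [(0.79, [113, 349])]
bowl [(0.62, [160, 456])]
spork [(0.76, [153, 399]), (0.62, [164, 190])]
stand [(0.59, [194, 246]), (0.46, [110, 347])]
```

View pics/scene0.png

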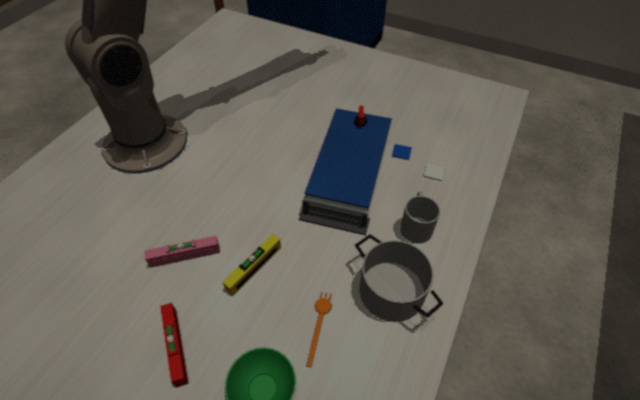

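View pics/top0.png

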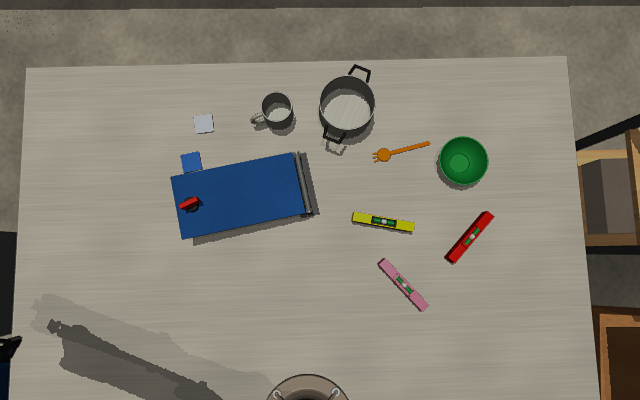

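Level look-alikes: yellow at top (383,222) / scene (253,262), pink at top (403,285), red at top (469,237). By the description I choose the yellow one. Blue shows the shelf and the spare thin pad (191,162); a white pad lies at (204,123). Now a close crop and geometry.

```bash
cat > h.py <<'E'
import numpy as np,cv2
from station import status,cams,order,models
def ray(c,u,v):
    d=c["T"][:3,:3]@np.linalg.inv(c["mtx"])@np.array([u,v,1.]);return c["T"][:3,3],d
def at_z(c,u,v,z):
    o,d=ray(c,u,v);return o+d*(z-o[2])/d[2]
def proj(c,p):
    T=c["T"];q=T[:3,:3].T@(np.asarray(p,float)-T[:3,3]);r=c["mtx"]@q;return r[:2]/r[2]
def hsv(c): return cv2.cvtColor(c["pixels"],cv2.COLOR_RGB2HSV)
def crop(c,u0,v0,u1,v1,s,name):
    im=c["pixels"][v0:v1,u0:u1,::-1];cv2.imwrite("pics/"+name,cv2.resize(im,None,fx=s,fy=s,interpolation=cv2.INTER_CUBIC))
def big(m):
    n,l,st,ce=cv2.connectedComponentsWithStats(m.astype(np.uint8));k=1+np.argmax(st[1:,4]);return l==k
E
python3 - <<'E'
from h import *
T=cams.read_camera("top");S=cams.read_camera("scene")
crop(T,150,130,450,260,2.6,"c1.png");crop(S,200,80,460,310,2.6,"c2.png")
for n,c in(("top",T),("scene",S)):
    H=hsv(c)
    Y=big((abs(H[...,0].astype(int)-28)<6)&(H[...,1]>150)&(H[...,2]>60))
    B=big((abs(H[...,0].astype(int)-108)<10)&(H[...,1]>130)&(H[...,2]>60))
    for nm,m in(("Y",Y),("B",B)):
        ct=max(cv2.findContours(m.astype(np.uint8),0,1)[0],key=cv2.contourArea)
        b=cv2.boxPoints(cv2.minAreaRect(ct));ap=cv2.approxPolyDP(cv2.convexHull(ct),4,True)[:,0]
        print(n,nm,m.sum(),b.round(1).tolist(),ap.tolist())
        z=.04 if nm=="Y" else .07
        print([at_z(c,*p,z).round(4).tolist() for p in b])
E
```

```text
top Y 414 [[351.1000061035156, 220.1999969482422], [352.70001220703125, 211.10000610351562], [414.70001220703125, 222.39999389648438], [413.0, 231.5]] [[352, 215], [414, 226], [412, 231], [352, 220]]
[[0.5001, -0.127, 0.04], [0.5233, -0.1321, 0.04], [0.4899, -0.2901, 0.04], [0.4668, -0.2846, 0.04]]
top B 7582 [[169.10000610351562, 176.8000030517578], [292.5, 151.6999969482422], [305.1000061035156, 213.60000610351562], [181.8000030517578, 238.6999969482422]] [[292, 154], [304, 212], [182, 238], [171, 177]]
[[0.6202, 0.3286, 0.07], [0.6764, 0.0176, 0.07], [0.518, -0.0106, 0.07], [0.4643, 0.2957, 0.07]]
scene Y 535 [[220.6999969482422, 281.29998779296875], [273.5, 233.10000610351562], [282.3999938964844, 242.89999389648438], [229.6999969482422, 291.1000061035156]] [[278, 238], [279, 246], [232, 289], [224, 281], [267, 239]]
[[0.4663, -0.287, 0.04], [0.5044, -0.1296, 0.04], [0.5361, -0.1437, 0.04], [0.4962, -0.2976, 0.04]]
scene B 5121 [[305.6000061035156, 192.60000610351562], [328.5, 103.19999694824219], [390.20001220703125, 119.0], [367.20001220703125, 208.39999389648438]] [[336, 110], [390, 119], [367, 206], [306, 192]]
[[0.5268, -0.0106, 0.07], [0.4312, 0.3156, 0.07], [0.6149, 0.3305, 0.07], [0.6776, 0.0112, 0.07]]
```

```bash
ls pics
```

```text
c1.png
c2.png
scene0.png
top0.png
```

View pics/c1.png

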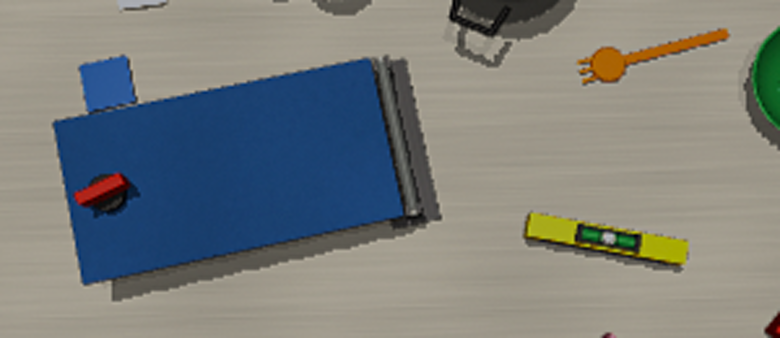

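View pics/c2.png

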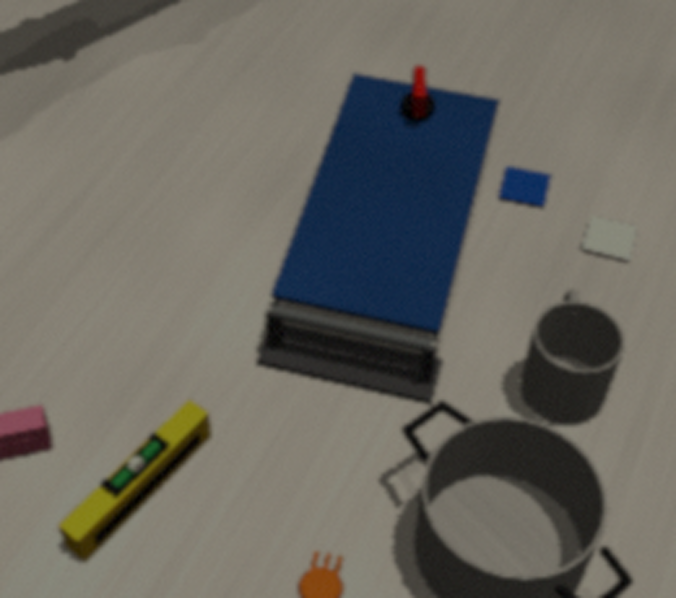

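The crop confirms it: the yellow bar with the green vial, at about (608,238) in the crop. The shelf carries the red knob at its far-left end. The yellow pad is hidden under the foot. Next I fit the poses to the silhouettes.

```bash
cat >> h.py <<'E'
from scipy.optimize import minimize
def mask(c,h0,dh,s=130,v=50):
    H=hsv(c).astype(int);return big((abs(H[...,0]-h0)<dh)&(H[...,1]>s)&(H[...,2]>v))
def Rz(a): return np.array([[np.cos(a),-np.sin(a),0],[np.sin(a),np.cos(a),0],[0,0,1]])
def Ry(a): return np.array([[np.cos(a),0,np.sin(a)],[0,1,0],[-np.sin(a),0,np.cos(a)]])
def hullmask(c,P):
    p=np.array([proj(c,x) for x in P]);k=4
    m=np.zeros((1600,2560),np.uint8);cv2.fillConvexPoly(m,cv2.convexHull(((p+.5)*k).astype(np.float32)).astype(np.int32),255)
    return cv2.resize(m,(640,400),interpolation=cv2.INTER_AREA)/255.
def box(x0,x1,y0,y1,z0,z1): return np.array([[x,y,z] for x in(x0,x1) for y in(y0,y1) for z in(z0,z1)])
E
cat > fit.py <<'E'
from h import *
def fill(m): return cv2.morphologyEx(m.astype(np.uint8),cv2.MORPH_CLOSE,np.ones((9,9)))
T=cams.read_camera("top");S=cams.read_camera("scene");cs=(T,S)
def shelf():
    ms=[fill(mask(c,108,10)) for c in cs]
    def f(p):
        pts=(Rz(p[2])@(Ry(-p[3])@box(.01,.32,-.08,.08,.004,.012).T)).T+[p[0],p[1],.056]
        return sum(abs(hullmask(c,pts)-m).sum() for c,m in zip(cs,ms))
    b=min((minimize(f,[.6,.0,np.radians(100),.04+d],method="Nelder-Mead",options=dict(initial_simplex=np.array([.6,0,1.745,.04+d])+np.vstack([np.zeros(4),np.diag([.01,.01,.03,.02])]))) for d in(0,.01)),key=lambda r:r.fun)
    return b.x,b.fun
def level(x0,z0=0):
    ms=[cv2.morphologyEx(mask(c,28,8,100,30).astype(np.uint8),cv2.MORPH_CLOSE,np.ones((11,11))) for c in cs]
    def f(p):
        pts=(Rz(p[2])@box(-.08,.08,-.012,.012,0,.04).T).T+[p[0],p[1],z0]
        return sum(abs(hullmask(c,pts)-m).sum() for c,m in zip(cs,ms))
    r=minimize(f,x0,method="Nelder-Mead",options=dict(initial_simplex=np.array(x0)+np.vstack([np.zeros(3),np.diag([.008,.008,.06])])));return r.x,r.fun
E
python3 - <<'E'
from fit import *
s,e=shelf();print("shelf",s,np.degrees(s[2]),e)
l,e=level([.497,-.21,1.37]);print("level",l,np.degrees(l[2]),e)
R=Rz(s[2])@Ry(-s[3]);o=np.array([s[0],s[1],.056])
for nm,x,z in(("mid",.13,.012),("knob",.28,.042)):
    P=o+R@[x,0,z];print(nm,P)
    for c in cs:print(proj(c,P))
for c in cs:
    H=hsv(c).astype(int);m=((H[...,0]<8)|(H[...,0]>172))&(H[...,1]>150);
    n,lab,st,ce=cv2.connectedComponentsWithStats(m.astype(np.uint8))
    for k in range(1,n):
        if st[k,4]>15:
            ys,xs=np.where(lab==k);print(st[k],ce[k],cv2.minAreaRect(np.c_[xs,ys].astype(np.float32)))
E
```

```text
shelf [ 0.59960736 -0.00431915  1.7500374   0.0210863 ] 100.26975707135185 817.9529411764705
level [ 0.49558682 -0.21040916  1.37645944] 78.86531681792562 390.8549019607843
mid [0.57648085 0.12332076 0.07073835]
[251.13781164 191.78686949]
[347.28083565 162.79367876]
knob [0.54985713 0.27026243 0.10389439]
[188.44605725 202.58832847]
[361.1868253  115.47802146]
[179 197  21  12 149] [188.99328859 202.77181208] ((188.9000244140625, 202.80001831054688), (7.602630138397217, 20.57182502746582), 63.43495178222656)
[445 211  49  52 664] [468.39307229 236.61295181] ((468.86553955078125, 236.38623046875), (12.155458450317383, 63.00872802734375), 40.23635482788086)
[357 106   8  20 102] [360.69607843 116.60784314] ((361.489990234375, 115.56998443603516), (6.788225173950195, 19.091882705688477), 8.130102157592773)
[ 161  303   26   83 1010] [173.82079208 346.41089109] ((173.13919067382812, 344.2148742675781), (82.40023040771484, 15.180357933044434), 81.02737426757812)
```

Call:
{"method": "move_arm", "body": {"steps": [1,3,-3.5,0,0,0,-4,1,3,-3.5,0,0,0,-4,1,3,-3.5,0,0,0,-4,1,3,-3.5,0,0,0,-4,1,3,-3.5,0,0,0,-4,1,2.5,-4,0,0,0,-4,1,2,-4,0,0,0,-4,1,1.5,-4.5,0,0,0,-4], "newtons": 50}}

```text
t: 2.2
eef_pos: [0.493, 0.312, 0.2565]
tool_rot: [0.0, 0.476, 0.879, 0.0]
contact_force: [0.8, 0.2, -0.3]
gripper_width: 0.999
```

Call:
{"method": "move_arm", "body": {"steps": [1,1,-4.8,0,0,0,-4,1,0.4,-4.8,0,0,0,-5,1,0,-4.8,-1,0,0,-5,1,0,-4.8,-1,0,0,-5,1,0,-4.8,-1.5,0,0,-5,1,0,-4.8,-1.5,0,0,-5,1,0,-4.8,-1.5,0,0,-5,1,0,-4.8,-1.5,0,0,-5]}}

```text
t: 3.0
eef_pos: [0.5058, -0.0712, 0.1765]
tool_rot: [0.0, 0.742, 0.67, 0.001]
contact_force: [1.5, 0.3, -0.4]
gripper_width: 0.998
```

Call:
{"method": "move_arm", "body": {"steps": [1,-0.3,-4.8,-1,0,0,-2.6,1,-0.4,-4.8,-1.4,0,0,-2.7,1,-0.3,-4.25,-2,0,0,0,1,0,0,-4,0,0,0,1,0,0,-3,0,0,0,1,0,0,-2,0,0,0,1,0,0,-1,0,0,0,-1,0,0,0,0,0,0]}}

```text
t: 3.8
eef_pos: [0.4954, -0.2077, 0.0318]
tool_rot: [-0.001, 0.771, 0.636, -0.001]
contact_force: [-0.9, 1.1, 0.3]
gripper_width: 0.858
```

Call:
{"method": "move_arm", "body": {"steps": [-1,0,0,0,0,0,0,-1,0,0,0,0,0,0,-1,0,0,0,0,0,0,-1,0,0,0,0,0,0,-1,0,0,0,0,0,0,-1,0,0,0,0,0,0]}}

```text
t: 4.4
eef_pos: [0.4967, -0.2081, 0.0338]
tool_rot: [0.001, 0.772, 0.636, 0.001]
contact_force: [-0.6, 0.4, 4.3]
gripper_width: 0.275
```

Call:
{"method": "move_arm", "body": {"steps": [-1,0,0,2,0,0,0,-1,0,0,4,0,0,0,-1,0,0.7,4,0,0,0,-1,1,3,3.6,0,0,3,-1,1,4,0,0,0,3,-1,1,4.3,0,0,0,3,-1,1.1,4.3,0,0,0,3,-1,1,4.3,0,0,0,3]}}

```text
t: 5.2
eef_pos: [0.5467, -0.0, 0.169]
tool_rot: [-0.0, 0.681, 0.732, 0.0]
contact_force: [0.7, -0.3, -4.0]
gripper_width: 0.273
```

Call:
{"method": "move_arm", "body": {"steps": [-1,1,4.3,0,0,0,3,-1,1,4,0,0,0,3,-1,1,3,-2,0,0,0.4,-1,0,1,-2,0,0,0,-1,0,0,0,0,0,0]}}

```text
t: 5.7
eef_pos: [0.5744, 0.1236, 0.1261]
tool_rot: [-0.002, 0.638, 0.77, -0.002]
contact_force: [-1.0, 0.8, -3.1]
gripper_width: 0.273
```

```bash
python3 - <<'E'
from h import *
o=status.get_obs();print(o["eef_pos"],o["tool_rot"],o["contact_force"])
T=cams.read_camera("top");S=cams.read_camera("scene")
a=cv2.resize(T["pixels"][130:260,150:330,::-1],None,fx=2.2,fy=2.2);b=cv2.resize(S["pixels"][60:260,250:430,::-1],None,fx=2,fy=2)
cv2.imwrite("pics/d1.png",np.hstack([cv2.copyMakeBorder(a,0,400-a.shape[0],0,0,0),b]))
E
```

```text
[0.57435569 0.12358844 0.12607772] [-0.00188297  0.63828752  0.76979308 -0.0020281 ] [-0.98518474  0.77972658 -3.07561576]
```

View pics/d1.png

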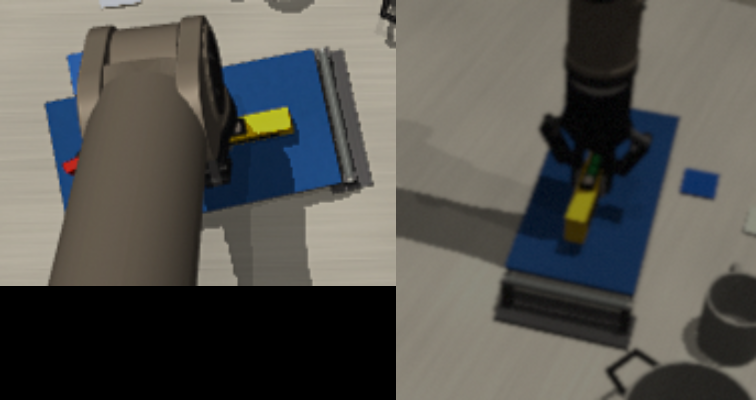

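The level is held over the shelf, pointing along it (scene crop around (585,190)). Lowering it.

Call:
{"method": "move_arm", "body": {"steps": [-1,0.2,-0.3,-1,0,0,0,-1,0,0,-0.5,0,0,0,-1,0,0,-0.4,0,0,0,-1,0,0,-0.3,0,0,0,-1,0,0,0,0,0,0]}}

```text
t: 6.3
eef_pos: [0.579, 0.1176, 0.1066]
tool_rot: [0.0, 0.64, 0.768, -0.0]
contact_force: [-0.2, -1.5, -1.7]
gripper_width: 0.273
```

Call:
{"method": "move_arm", "body": {"steps": [-1,0,0,-0.3,0,0,0,-1,0,0,0,0,0,0,1,0,0,0,0,0,0,1,0,0,0,0,0,0,1,0,0,0,0,0,0]}}

```text
t: 6.8
eef_pos: [0.5791, 0.1185, 0.1039]
tool_rot: [0.0, 0.64, 0.768, 0.0]
contact_force: [0.3, 0.7, 0.3]
gripper_width: 0.774
```

Call:
{"method": "move_arm", "body": {"steps": [1,0,0,0,0,0,0,1,0,0,2,0,0,0,1,0,0,4,0,0,0,1,-1,0,4,0,0,0,1,-2.5,0,4,0,0,0,1,-5,0,3,0,0,0,1,-5,0,0,0,0,0]}}

```text
t: 7.5
eef_pos: [0.4527, 0.1185, 0.273]
tool_rot: [0.002, 0.64, 0.768, 0.003]
contact_force: [0.7, 0.5, -0.2]
gripper_width: 0.998
```

```bash
python3 - <<'E'
from h import *
o=status.get_obs();print(o["t"],o["eef_pos"],o["tool_rot"],o["contact_force"])
T=cams.read_camera("top");S=cams.read_camera("scene")
a=cv2.resize(T["pixels"][130:260,150:330,::-1],None,fx=2.2,fy=2.2);b=cv2.resize(S["pixels"][60:260,250:430,::-1],None,fx=2,fy=2)
cv2.imwrite("pics/d2.png",np.hstack([cv2.copyMakeBorder(a,0,400-a.shape[0],0,0,0),b]))
E
```

```text
7.5 [0.45269811 0.11853952 0.27295327] [0.00171589 0.64048269 0.76796274 0.0034941 ] [ 0.69942541  0.47336427 -0.17742614]
```

View pics/d2.png

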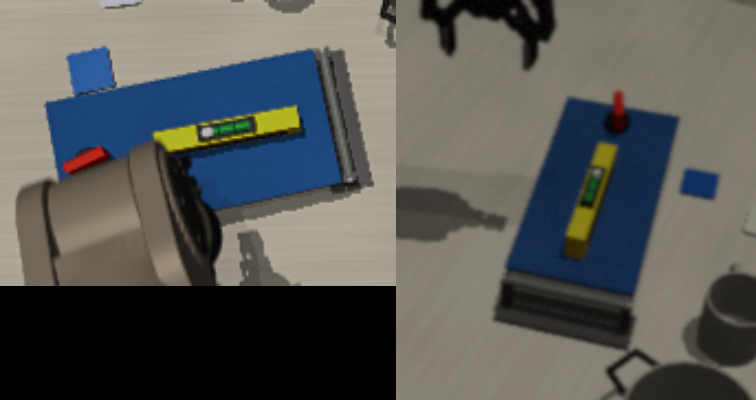

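The level lies along the shelf. The bubble is at the knob end, as expected with the shelf up. Now I press on the level on the knob side of the vial with shut fingers to read the bubble.

Call:
{"method": "move_arm", "body": {"steps": [-1,4,2,0,0,0,0,-1,4,2,-2,0,0,0,-1,3.5,1.4,-4,0,0,0,-1,0,0,-4,0,0,0,-1,0,0,-2,0,0,0,-1,0,0,-1,0,0,0,-1,0,0,-0.5,0,0,0,-1,0,0,-0.5,0,0,0]}}

```text
t: 8.4
eef_pos: [0.5635, 0.1712, 0.134]
tool_rot: [0.0, 0.64, 0.768, 0.001]
contact_force: [-6.9, 0.2, 29.9]
gripper_width: -0.005
```

Call:
{"method": "move_arm", "body": {"steps": [-1,0,0,0.3,0,0,0,-1,0,0,0,0,0,0]}}

```text
t: 8.6
eef_pos: [0.5638, 0.171, 0.1375]
tool_rot: [0.001, 0.64, 0.768, 0.001]
contact_force: [0.5, 0.5, -0.3]
gripper_width: 0.0
```

Call:
{"method": "move_arm", "body": {"steps": [-1,0.4,0,0,0,0,0,-1,0,0,-0.2,0,0,0,-1,0,0,0,0,0,0]}}

```text
t: 8.9
eef_pos: [0.5678, 0.1712, 0.1345]
tool_rot: [0.0, 0.64, 0.768, 0.001]
contact_force: [0.8, 0.4, 3.4]
gripper_width: -0.006
```

Call:
{"method": "move_arm", "body": {"steps": [-1,0,0,-0.05,0,0,0,-1,0,0,0,0,0,0,-1,0,0,0,0,0,0,-1,0,0,0,0,0,0,-1,0,0,0,0,0,0,-1,0,0,0,0,0,0,-1,0,0,0,0,0,0,-1,0,0,0,0,0,0]}}

```text
t: 9.7
eef_pos: [0.5678, 0.1712, 0.1344]
tool_rot: [0.0, 0.64, 0.768, 0.001]
contact_force: [0.4, 0.0, 6.0]
gripper_width: -0.003
```

Call:
{"method": "move_arm", "body": {"steps": [-1,0,0,0,0,0,0,-1,0,0,0,0,0,0,-1,0,0,0,0,0,0,-1,0,0,0,0,0,0,-1,0,0,0,0,0,0,-1,0,0,0,0,0,0,-1,0,0,0,0,0,0,-1,0,0,0,0,0,0]}}

```text
t: 10.5
eef_pos: [0.5678, 0.1711, 0.1344]
tool_rot: [0.001, 0.64, 0.768, 0.001]
contact_force: [0.9, -0.1, 6.4]
gripper_width: 0.003
```

```bash
cat > look.py <<'E'
import sys
from h import *
n=sys.argv[1]
T=cams.read_camera("top");S=cams.read_camera("scene")
np.savez("pics/"+n+".npz",T=T["pixels"],S=S["pixels"])
a=cv2.resize(T["pixels"][170:230,170:300,::-1],None,fx=5,fy=5,interpolation=cv2.INTER_CUBIC);b=cv2.resize(S["pixels"][105:195,325:375,::-1],None,fx=6,fy=6,interpolation=cv2.INTER_CUBIC)
b=b[:540]
cv2.imwrite("pics/"+n+".png",np.hstack([cv2.copyMakeBorder(a,0,b.shape[0]-a.shape[0],0,0,0),b])[:, :960][:, -790:])
E
python3 look.py e1
```

```text
(no output)
```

View pics/e1.png

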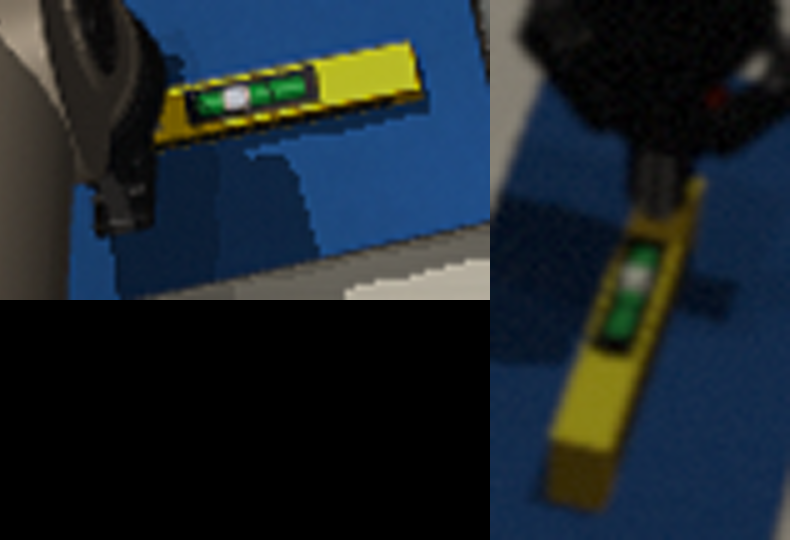

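The bubble reads towards the knob by about 7 mm (top crop (236,98), vial centre ≈ (252,93)), so the free end is high. I press a bit harder to confirm the foot is seated.

Call:
{"method": "move_arm", "body": {"steps": [-1,0,0,-0.05,0,0,0,-1,0,0,0,0,0,0,-1,0,0,0,0,0,0,-1,0,0,0,0,0,0,-1,0,0,0,0,0,0,-1,0,0,0,0,0,0,-1,0,0,0,0,0,0,-1,0,0,0,0,0,0]}}

```text
t: 11.4
eef_pos: [0.5679, 0.171, 0.1344]
tool_rot: [0.001, 0.64, 0.768, 0.001]
contact_force: [-0.9, -0.0, 10.0]
gripper_width: 0.0
```

```bash
python3 look.py e2; cat > bub.py <<'E'
import sys
from h import *
T=cams.read_camera("top");S=cams.read_camera("scene")
d=np.load("pics/"+sys.argv[1]+".npz")
for c,k in((T,"T"),(S,"S")):
    im=d[k]
    H=cv2.cvtColor(im,cv2.COLOR_RGB2HSV).astype(int)
    # vial axis: level pose approx; sample along shelf axis at z top
    # find green region
    g=((H[...,0]>45)&(H[...,0]<85)&(H[...,1]>90)&(H[...,2]>40))
    roi=np.zeros_like(g); 
    u,v=proj(c,[.579,.1185,.112]);roi[int(v)-25:int(v)+25,int(u)-25:int(u)+25]=1
    g&=roi; ys,xs=np.where(g)
    w=((H[...,1]<75)&(H[...,2]>110)&roi); yw,xw=np.where(w)
    # world pts at z=.114
    P=np.array([at_z(c,x,y,.112)[:2] for x,y in zip(xs,ys)])
    ax=np.array([-.1782,.984]);o=np.array([.579,.1185])
    s=(P-o)@ax; t=(P-o)@[.984,.1782]
    # profile of saturation along axis
    tt=np.median(t);prof=[]
    for sv in np.arange(-.036,.037,.002):
        p=o+ax*sv+np.array([.984,.1782])*tt
        uv=proj(c,[*p,.112]).astype(np.float32)
        prof.append(cv2.getRectSubPix(im,(1,1),(float(uv[0]),float(uv[1])))[0,0])
    prof=np.array(prof,int)
    print(k,"green extent mm",np.percentile(s,[0,2,98,100])*1e3,"t",tt*1e3)
    for sv,p in zip(np.arange(-36,37,2),prof):print(sv,p.tolist(),end="; ")
    print()
E
python3 bub.py e2
```

```text
T green extent mm [-28.48280607 -27.8020233   21.74755421  22.95825561] t -0.6393940941716576
-36 [133, 129, 30]; -34 [77, 69, 35]; -32 [50, 43, 44]; -30 [48, 49, 46]; -28 [39, 119, 56]; -26 [43, 143, 65]; -24 [53, 153, 73]; -22 [59, 158, 78]; -20 [54, 154, 74]; -18 [45, 145, 65]; -16 [39, 141, 61]; -14 [30, 112, 48]; -12 [37, 100, 50]; -10 [58, 136, 72]; -8 [57, 156, 76]; -6 [43, 146, 65]; -4 [41, 136, 60]; -2 [114, 148, 105]; 0 [183, 171, 163]; 2 [189, 189, 197]; 4 [187, 190, 197]; 6 [187, 190, 197]; 8 [189, 185, 186]; 10 [145, 165, 138]; 12 [70, 148, 79]; 14 [58, 159, 78]; 16 [56, 156, 75]; 18 [46, 138, 64]; 20 [30, 104, 45]; 22 [19, 70, 30]; 24 [16, 33, 19]; 26 [9, 10, 10]; 28 [31, 26, 11]; 30 [83, 67, 5]; 32 [115, 92, 0]; 34 [115, 92, 0]; 36 [115, 92, 0]; 
S green extent mm [-26.65094804 -25.95929283  24.28484946  25.02406286] t 0.1691565642984227
-36 [34, 31, 5]; -34 [20, 17, 6]; -32 [12, 11, 8]; -30 [13, 25, 12]; -28 [15, 41, 18]; -26 [17, 60, 25]; -24 [20, 73, 30]; -22 [22, 81, 33]; -20 [22, 83, 34]; -18 [22, 84, 34]; -16 [22, 84, 34]; -14 [22, 83, 35]; -12 [22, 76, 33]; -10 [22, 73, 31]; -8 [22, 73, 31]; -6 [29, 79, 37]; -4 [38, 86, 44]; -2 [56, 91, 56]; 0 [76, 96, 71]; 2 [97, 105, 88]; 4 [113, 115, 101]; 6 [124, 124, 110]; 8 [122, 125, 109]; 10 [115, 122, 104]; 12 [93, 111, 86]; 14 [70, 100, 68]; 16 [47, 91, 51]; 18 [30, 83, 37]; 20 [23, 76, 32]; 22 [17, 66, 26]; 24 [13, 52, 19]; 26 [15, 39, 13]; 28 [19, 26, 7]; 30 [33, 30, 8]; 32 [50, 40, 11]; 34 [61, 48, 8]; 36 [70, 54, 5];
```

View pics/e2.png

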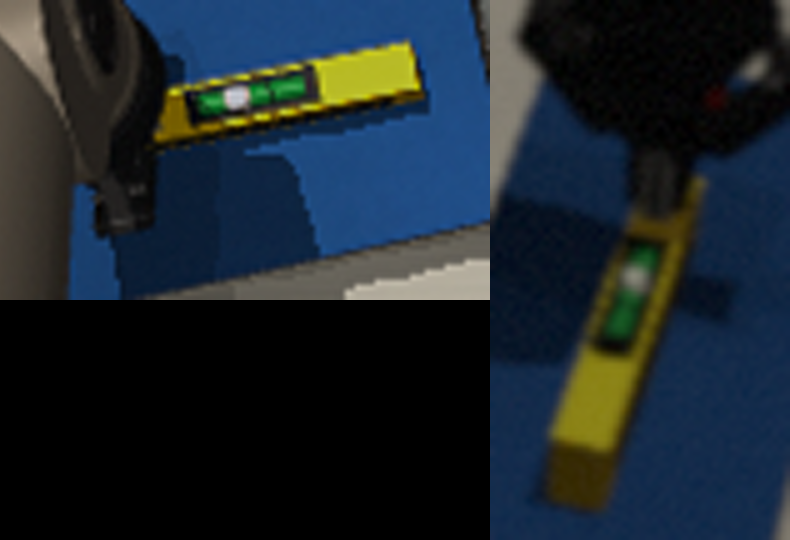

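```bash
python3 - <<'E'
from h import *
T=cams.read_camera("top");S=cams.read_camera("scene")
for c,n in((T,"top0"),(S,"scene0")): c["pixels"]=cv2.imread(f"pics/{n}.png")[:,:,::-1].copy()
ms=[]
for c in(T,S):
    H=hsv(c).astype(int);m=((H[...,0]<9)|(H[...,0]>171))&(H[...,1]>140)&(H[...,2]>40)
    u,v=proj(c,[.55,.27,.104]).astype(int);r=np.zeros_like(m);r[v-16:v+16,u-16:u+16]=1;ms.append((m&r).astype(float))
def f(p):
    pts=(Rz(p[3])@box(-.023,.023,-.006,.006,-.018,.012).T).T+p[:3]
    return sum(abs(hullmask(c,pts)-m).sum() for c,m in zip((T,S),ms))
for y in(100,110,120):
    x0=np.array([.55,.27,.104,np.radians(y)])
    r=minimize(f,x0,method="Nelder-Mead",options=dict(initial_simplex=x0+np.vstack([np.zeros(4),np.diag([.006,.006,.006,.15])])))
    print(r.x,np.degrees(r.x[3]),r.fun,[m.sum() for m in ms])
E
```

```text
[0.54952777 0.26818349 0.10960065 1.95185513] 111.83306122512654 61.86274509803921 [np.float64(142.0), np.float64(68.0)]
[0.54931086 0.27034284 0.1065574  1.96218365] 112.424841818493 64.66666666666666 [np.float64(142.0), np.float64(68.0)]
[0.54918264 0.26857465 0.11008783 1.93853725] 111.07000308597604 62.23921568627451 [np.float64(142.0), np.float64(68.0)]
```

Call:
{"method": "move_arm", "body": {"steps": [-1,0,0,2,0,0,0,-1,0,0,4,0,0,0,0.5,-0.4,2,0,0,0,3,0.5,-0.5,2.5,0,0,0,3,0.5,-0.5,3,0,0,0,3,0.5,-0.4,2.3,0,0,0,2.7,0.5,0,0,-1.5,0,0,0,0.5,0,0,0,0,0,0]}}

```text
t: 12.5
eef_pos: [0.5467, 0.2693, 0.175]
tool_rot: [-0.001, 0.557, 0.83, -0.002]
contact_force: [-1.0, -1.3, -0.3]
gripper_width: 0.749
```

```bash
python3 look.py f1; python3 - <<'E'
import sys
from h import *
print(status.get_obs()["eef_pos"],status.get_obs()["tool_rot"])
d=np.load("pics/f1.npz");cv2.imwrite("pics/f1b.png",cv2.resize(np.hstack([d["S"][70:170,310:410,::-1],d["T"][150:250,140:240,::-1]]),None,fx=4,fy=4,interpolation=cv2.INTER_CUBIC))
E
```

```text
[0.54842359 0.26756668 0.17687179] [-1.55073511e-04  5.58769706e-01  8.29321616e-01 -1.43138677e-03]
```

View pics/f1b.png

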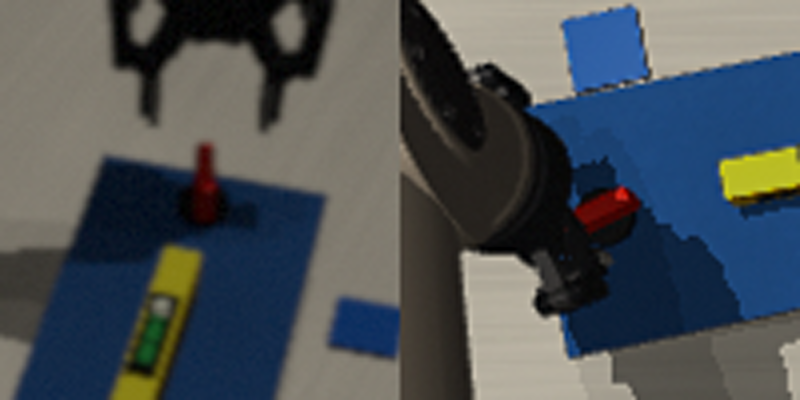

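Call:
{"method": "move_arm", "body": {"steps": [0.5,0.1,0.1,-3,0,0,0,0.5,0,0,-2,0,0,0,0.5,0,0,-1,0,0,0,-1,0,0,0,0,0,0,-1,0,0,0,0,0,0,-1,0,0,0,0,0,0,-1,0,0,0,0,0,0,-1,0,0,0,0,0,0]}}

```text
t: 13.4
eef_pos: [0.5492, 0.2697, 0.1184]
tool_rot: [-0.0, 0.558, 0.83, -0.0]
contact_force: [-3.9, -2.0, 0.7]
gripper_width: 0.13
```

Call:
{"method": "move_arm", "body": {"steps": [-1,0,0,0,0,0,7,-1,0,0,0,0,0,7,-1,0,0,0,0,0,7,-1,0,0,0,0,0,7,-1,0,0,0,0,0,7,-1,0,0,0,0,0,7,-1,0,0,0,0,0,7,-1,0,0,0,0,0,0]}}

```text
t: 14.2
eef_pos: [0.5487, 0.2695, 0.1177]
tool_rot: [-0.001, 0.163, 0.987, -0.0]
contact_force: [-5.0, -1.3, -2.7]
gripper_width: 0.13
```

```bash
python3 - <<'E'
from station import status
o=status.get_obs();print(o["eef_pos"],o["tool_rot"],o["contact_force"],o["torque"],o["gripper_width"])
E
```

```text
[0.5487317  0.26950175 0.11770313] [-9.70253082e-04  1.62522604e-01  9.86704315e-01 -2.37244746e-04] [-4.98620358 -1.29080987 -2.70186254] [0.31518427 0.30524738 0.06432131] 0.13030088028604292
```

Call:
{"method": "move_arm", "body": {"steps": [0.2,0,0,0,0,0,0,0.2,0,0,0,0,0,0,0.2,0,0,0,0,0,0,0.2,0,0,2,0,0,0,0.2,0,0,4,0,0,-7,-1,0.5,-2,0,0,0,-8,-1,0.5,-2.5,0,0,0,-8,-1,0.5,-3,0,0,0,-8]}}

```text
t: 15.0
eef_pos: [0.5655, 0.1954, 0.1789]
tool_rot: [0.001, 0.423, 0.906, 0.001]
contact_force: [0.6, 0.6, -0.0]
gripper_width: 0.089
```

Call:
{"method": "move_arm", "body": {"steps": [-1,0.4,-2.3,0,0,0,-8,-1,0,0,0,0,0,-8,-1,0,0,0,0,0,-8,-1,0,0,-1,0,0,-6,-1,0,0,-1,0,0,0,-1,0,0,0,0,0,0]}}

```text
t: 15.6
eef_pos: [0.568, 0.1719, 0.1567]
tool_rot: [-0.0, 0.641, 0.768, -0.001]
contact_force: [0.4, -0.5, 0.6]
gripper_width: 0.0
```

Call:
{"method": "move_arm", "body": {"steps": [-1,0,0,-1.5,0,0,0,-1,0,0,-0.6,0,0,0,-1,0,0,-0.2,0,0,0,-1,0,0,-0.1,0,0,0,-1,0,0,0,0,0,0]}}

```text
t: 16.1
eef_pos: [0.5687, 0.1716, 0.1339]
tool_rot: [-0.0, 0.642, 0.767, -0.0]
contact_force: [-0.4, -0.4, 0.6]
gripper_width: 0.004
```

Call:
{"method": "move_arm", "body": {"steps": [-1,0,0,-0.1,0,0,0,-1,0,0,-0.05,0,0,0,-1,0,0,0,0,0,0]}}

```text
t: 16.4
eef_pos: [0.569, 0.1717, 0.1331]
tool_rot: [0.0, 0.642, 0.767, 0.0]
contact_force: [-1.8, -0.5, 5.1]
gripper_width: 0.002
```

Call:
{"method": "move_arm", "body": {"steps": [-1,0,0,-0.1,0,0,0,-1,0,0,0,0,0,0,-1,0,0,0,0,0,0,-1,0,0,0,0,0,0,-1,0,0,0,0,0,0,-1,0,0,0,0,0,0,-1,0,0,0,0,0,0,-1,0,0,0,0,0,0]}}

```text
t: 17.2
eef_pos: [0.5692, 0.1718, 0.133]
tool_rot: [0.0, 0.642, 0.767, 0.001]
contact_force: [-4.1, -0.4, 12.4]
gripper_width: -0.001
```

Call:
{"method": "move_arm", "body": {"steps": [-1,0,0,0,0,0,0,-1,0,0,0,0,0,0,-1,0,0,0,0,0,0,-1,0,0,0,0,0,0,-1,0,0,0,0,0,0,-1,0,0,0,0,0,0,-1,0,0,0,0,0,0,-1,0,0,0,0,0,0]}}

```text
t: 18.0
eef_pos: [0.5692, 0.1718, 0.133]
tool_rot: [0.0, 0.642, 0.767, 0.001]
contact_force: [-4.5, -1.0, 13.2]
gripper_width: 0.002
```

```bash
python3 look.py g1;python3 bub.py g1
```

```text
T green extent mm [-28.48280607 -27.8299904   21.77467334  22.95825561] t -0.7702957826057858
-36 [108, 109, 28]; -34 [54, 51, 35]; -32 [46, 41, 46]; -30 [48, 57, 47]; -28 [36, 130, 57]; -26 [44, 146, 66]; -24 [55, 153, 74]; -22 [61, 159, 78]; -20 [51, 151, 70]; -18 [43, 144, 64]; -16 [36, 142, 60]; -14 [25, 92, 40]; -12 [58, 96, 60]; -10 [132, 161, 125]; -8 [176, 178, 174]; -6 [184, 186, 191]; -4 [186, 188, 196]; -2 [188, 190, 196]; 0 [180, 183, 177]; 2 [148, 168, 134]; 4 [69, 143, 77]; 6 [44, 106, 55]; 8 [37, 120, 55]; 10 [41, 141, 63]; 12 [53, 153, 73]; 14 [63, 163, 83]; 16 [53, 145, 70]; 18 [30, 98, 44]; 20 [20, 81, 34]; 22 [18, 67, 29]; 24 [12, 24, 15]; 26 [8, 9, 13]; 28 [46, 38, 10]; 30 [90, 72, 4]; 32 [115, 91, 0]; 34 [116, 92, 0]; 36 [115, 91, 0]; 
S green extent mm [-28.5388132  -27.91622494  20.94095003  21.58200455] t 0.4457918422283801
-36 [23, 23, 4]; -34 [14, 15, 6]; -32 [11, 16, 10]; -30 [15, 34, 16]; -28 [18, 52, 23]; -26 [20, 69, 30]; -24 [21, 78, 32]; -22 [22, 83, 34]; -20 [23, 84, 34]; -18 [23, 84, 35]; -16 [25, 81, 35]; -14 [34, 78, 39]; -12 [53, 77, 50]; -10 [76, 86, 67]; -8 [103, 103, 88]; -6 [117, 116, 101]; -4 [127, 126, 111]; -2 [124, 126, 110]; 0 [117, 122, 105]; 2 [101, 112, 92]; 4 [80, 98, 74]; 6 [54, 79, 52]; 8 [36, 74, 40]; 10 [25, 77, 34]; 12 [23, 80, 34]; 14 [22, 83, 34]; 16 [20, 82, 33]; 18 [18, 76, 31]; 20 [16, 63, 26]; 22 [15, 50, 20]; 24 [15, 37, 15]; 26 [20, 29, 10]; 28 [31, 27, 5]; 30 [47, 36, 3]; 32 [64, 49, 3]; 34 [71, 55, 5]; 36 [74, 58, 6];
```

View pics/g1.png

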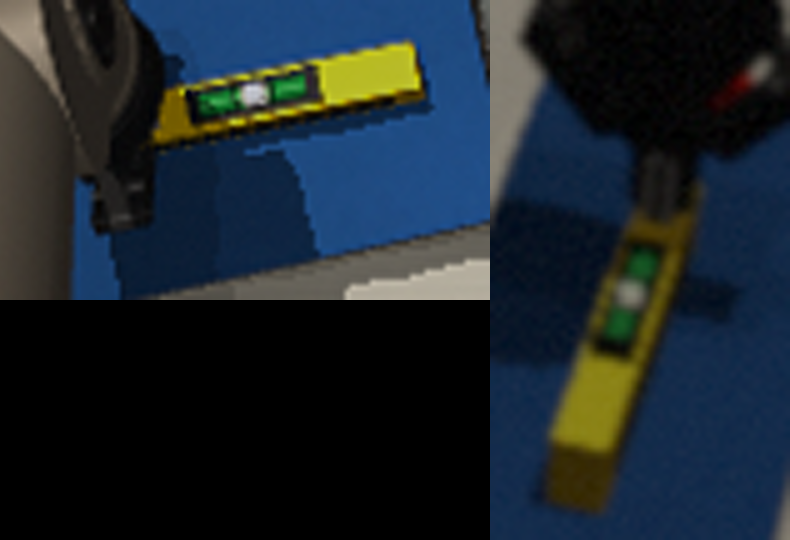

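The bubble now sits between the lines (top crop (255,96), lines either side of it). I ease off the small side load and do a final check over the whole scene.

Call:
{"method": "move_arm", "body": {"steps": [-1,-0.03,0,0,0,0,0,-1,0,0,0,0,0,0,-1,0,0,0,0,0,0,-1,0,0,0,0,0,0,-1,0,0,0,0,0,0,-1,0,0,0,0,0,0,-1,0,0,0,0,0,0,-1,0,0,0,0,0,0]}}

```text
t: 19.0
eef_pos: [0.5691, 0.1718, 0.133]
tool_rot: [0.0, 0.642, 0.767, 0.001]
contact_force: [-3.8, -1.1, 13.2]
gripper_width: -0.002
```

```bash
python3 look.py g2;python3 bub.py g2 | grep extent; python3 - <<'E'
import cv2,numpy as np
d=np.load("pics/g2.npz");g=np.load("pics/g1.npz")
a=cv2.imread("pics/top0.png")[:,:,::-1].astype(int);
df=abs(a-d["T"].astype(int)).max(2)
for n,(u0,v0,u1,v1) in dict(mug=(248,90,296,132),pot=(316,62,378,156),bowl=(435,133,492,188),spork=(370,138,433,166)).items(): print(n,(df[v0:v1,u0:u1]>40).sum())
print("vial diff",abs(g["T"].astype(int)-d["T"])[180:200,205:240].max())
cv2.imwrite("pics/g2f.png",d["S"][:,:,::-1])
E
```

```text
T green extent mm [-28.48280607 -27.82066803  21.76563363  22.95825561] t -1.1341477813685803
S green extent mm [-28.5388132  -27.91622494  20.94095003  21.58200455] t 0.3548919961424558
mug 0
pot 0
bowl 0
spork 0
vial diff 18
```

View pics/g2f.png

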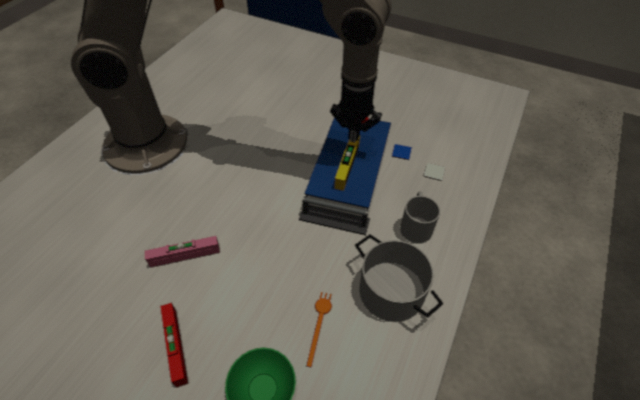

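View pics/g2.png

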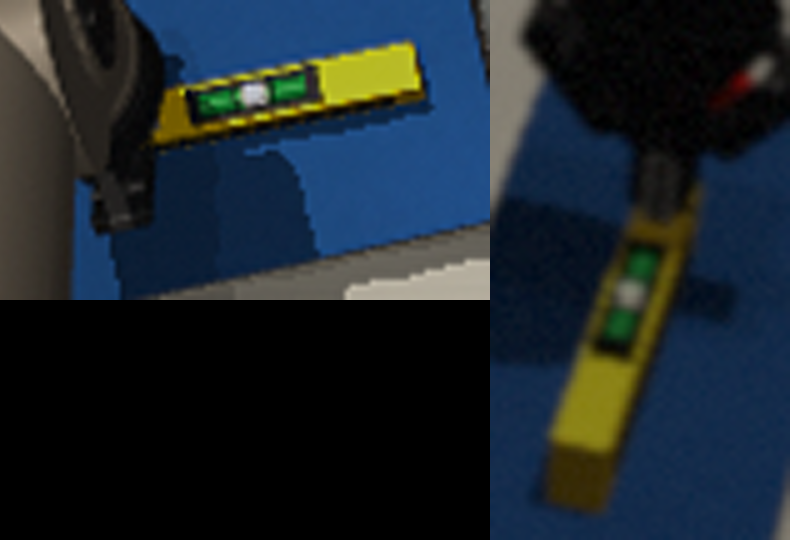

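```bash
python3 -c "
from station import order;print(order.hand_in())"
```

```text
the job is handed in; nothing more can be done
None
```

The job is done and handed in at about 19 s, with the hand still pressing the yellow level down on the shelf at about 13 N. I laid the level lengthwise on the shelf. The bubble then read about 7.6 mm towards the knob, so I turned the knob 49° counter-clockwise and pressed again.

**Bubble:** it stood between the two lines, within about 1 mm of centre in both camera views, and the reading did not change over a further second.

**Foot on its pad:** I did not see the contact itself. I judged it from the bubble, which stayed put when I pressed harder at the first reading, and from the force, which rose steeply with almost no further movement at the end.

**Other things:** the mug, pot, bowl and spork looked the same as at the start, with no changed pixels in the top view.

**Checks that disagreed or went off:**
- My shelf tilt estimate before the level was placed was rough: about 0.021 rad from the shelf outline and about 0.035 rad from the knob height, against 0.05 rad stated. Nothing later depended on it.
- The first press peaked at about 30 N before I eased it off.
- About 4 N of sideways load stayed on the fingers at the end, and it was steady.

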